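Index the sample carousel to the next vial

ROBOT

A 7-joint arm with a two-finger parallel gripper is mounted at the origin on the work surface. World frame = base frame: x ahead of the robot, y to its left, z up, the work surface at z = 0. Lengths are in mm, angles in rad, forces in N, time in s.
With the tool pointing down it reaches from about 400 to 900 mm from the base axis. Payload 5.6 kg.
Tool frame: the origin (TCP) lies midway between the tips of the shut fingers; the grasp point (between the pads) lies 19 mm behind it; x points along the fingers, y is the direction in which the jaws open and shut, and the axes are right-handed (so a half turn about x gives the same grasp; the last joint's range is limited). The gripper opens to 92 mm and grips with 3 to 60 N. Pads are 20 mm wide; open, the fingers measure 128 mm over their backs; the gripper's body (75 mm by 189 mm) begins 69 mm behind the grasp point.
Start: joints at [-0.043, 0.468, -0.012, 1.603, 0.006, 1.071, -0.056], TCP at [650.007, -0.044, 214.592] pointing down, gripper open.
Joint ranges: [-2.53, 2.53], [-0.31, 2.02], [-1.57, 1.55], [0.28, 2.44], [-1.29, 4.43], [0.15, 1.84], [-2.92, 2.92]. Speed limits (rad/s): [2.57, 2.57, 3.14, 3.14, 3.14, 3.14, 3.14].

INTERFACE

Orientations are given as a rotation vector (axis times angle).
In Python, from cell import robot, grip, kin, viewer gives the robot as it stands. Calls block until the motion is done:
- robot.movep(position, orientation): joint-space move of the TCP to a pose.
- robot.servo_line(position, feed=150, rotation=None): straight line of the TCP; rotation=None keeps the orientation; feed is the mean speed in mm/s.
- robot.goto_joints(angles): joint-space move.
- grip(opening, newtons=None): opening from 0.0 (shut) to 1.0 (fully open); newtons is the grip in N (None keeps the last); returns when the fingers have stopped.
- robot.hold(seconds).
- kin.ik(position, orientation): joint angles nearest the present ones, or None.
- robot.observe(): the state.
- viewer.read_camera(name): name is "scene" or "side" or "wrist"; returns the picture (480x640x3 uint8, red, green, blue); there is no depth.
- viewer.camera_info(name): a dict with "camera_matrix" (3x3 intrinsics, pixels), "R" (3x3) and "t" (3): a world point X has camera coordinates R X + t. Camera axes: x right, y down, z forward; pixel columns grow to the right and rows downward; lengths in mm; the calibration is good to about 2 mm. A picture is of the moment at which its call begins: read the wrist's pose just before it. camera_info takes no time and is no camera call; for the wrist camera it gives the pose at the moment of the call.
A pose or a line that the arm cannot do raises robot.IKError and nothing moves.
- robot.job_done(): hands the job in, once; it reports no verdict.
Trained networks look in the newest picture that a camera, given by its name, has taken for a name from the list of things; names that differ only in an ending like _2 or _b are one class to them, and where a whole thing is asked for, a point or a joint stands for the part that bears it (a point fixed in the world has none). Each returns a list of dicts, best first, with "confidence" (0 to 1); they miss things now and then, are a little off and sometimes report something else, mostly with a low value. They report only what shows in the picture. A call takes as long as a camera call. They do not tell look-alikes from the thing itself.
- viewer.silhouettes(name, camera): "mask" (480x640 bool, what is visible of it).
- viewer.pinpoint(name, camera): "at" ([x, y, z] in mm, in the coordinates of the camera as it stood for that picture, good to about 4 mm: a listed point, or the origin of a listed thing).
The state is a dict: "t": time; "joints": joint angles; "joint_velocities": joint speeds; "joint_torque": joint torques, N m; "tcp_pos": TCP position; "tcp_rot": TCP orientation; "contact_force": force on the tool from outside, world axes, zero at the start; "wrist_torque": the same for the moment, N m; "grip_width": opening from 0.0 (shut) to 1.0 (fully open).
Only numpy, scipy, OpenCV 4.12 (cv2) and the standard library are available. Lean on these libraries where they do the work, as an engineer would, in place of code of your own. Each camera call takes 0.05 s, during which the arm holds its last target.

TASK

The orange-capped vial is next to be read. With closed fingertips, press the blue plunger dish of the sample carousel well in and, keeping it in, turn the carousel by it just one hole, the way that brings the orange-capped vial in front of the white reading head; then let the plunger spring all the way up into that hole so that the carousel is locked, and move clear. Do not force the mechanism, lift no vial, and leave the bottle and the beaker alone.

Things in the scene. Friction and masses are not known exactly. Their poses are not given: they have to be found in the camera images.
- base: fixed foot of the carousel, a grey disc 260 mm across and 10 mm thick on the bench. Origin: on the carousel's vertical turning axis, at bench height; z up. Its -x axis points from the turning axis to the reading head, a fixed white box 60 mm wide and 135 mm tall whose face stands 147 mm from the axis (a lens sticks out 11 mm from it; the head's back is 189 mm from the axis); its +x axis points to where the plunger stands at the start.
- hub (a point): centre of the carousel's hub, on the turning axis, 94 mm above the bench. The carousel is a white disc 250 mm across with its top 78 mm above the bench; it carries the blue plunger dish and five vial sleeves, six places 60 degrees apart, all on a circle of 95 mm radius about the axis. This point's x axis turns with the carousel and points from the axis to the dish.
- carousel (a joint): angle of the carousel about its vertical axis, rad, 0 at the start, growing anticlockwise seen from above; it can turn from -1.35 to 1.35. Index holes lie at -1.047, 0 and 1.047 (60 degrees apart), each with about 0.02 rad of play. Light friction (about 1 N at the dish); it does not spring back. Locked while the plunger stands in a hole.
- plunger (a joint): how far the plunger is pressed down, m: 0 up, 0.016 at its stop. Spring: about 3 N at first, 8 N at the stop. Pressed more than 0.010 the carousel is free to turn; between holes the plunger's nose rides under the index ring and cannot rise above about 0.010, and over a hole it springs up to 0 by itself when let go and locks the carousel.
- dish (a point): centre of the floor of the blue plunger dish, 105 mm above the bench when up, 95 mm from the turning axis; it moves with the plunger and the carousel. The dish is a round open cup: inside diameter 56 mm, rim 16 mm above the floor, wall 4 mm, outside diameter 64 mm. Fingertips put inside it press the plunger down and, pushing sideways on the floor or the rim, turn the carousel. Nothing taller than its rim by more than 15 mm stands within 75 mm of the dish's centre.
- read_point (a point): fixed reading place in front of the head: where the centre of the underside of the vial being read stands, 95 mm from the turning axis, 81 mm above the bench.
- vial_orange: glass sample vial with an orange cap, 29 mm diameter, 50 mm tall, 30 g, standing loosely (1.5 mm play all round) in one of the carousel's grey sleeves (39 mm outside, 22 mm high), its underside 81 mm and its top 131 mm above the bench. Origin: centre of its underside, z up. It starts one place (60 degrees) to one side or the other of the reading place.
- vial_white: glass sample vial with a white cap, 29 mm diameter, 50 mm tall, 30 g, standing loosely (1.5 mm play all round) in one of the carousel's grey sleeves (39 mm outside, 22 mm high), its underside 81 mm and its top 131 mm above the bench. Origin: centre of its underside, z up. It starts one place to the other side of the reading place.
- vial_black: glass sample vial with a black cap, 29 mm diameter, 50 mm tall, 30 g, standing loosely (1.5 mm play all round) in one of the carousel's grey sleeves (39 mm outside, 22 mm high), its underside 81 mm and its top 131 mm above the bench. Origin: centre of its underside, z up. It starts in the reading place.
- bottle: amber bottle with white cap, 66 mm diameter, 150 mm tall, loose on the bench. Origin: centre of its underside.
- beaker: glass beaker, 72 mm across the rim, 90 mm tall, loose on the bench. Origin: centre of its underside.
Mind the look-alikes: they are no part of the job. What is shaped like the vial_black but green or yellow is not meant. Several things have the shape of the beaker; the one meant has the colours described above.

How it is judged:
By the outcome, as a careful person would: the job done as asked, in the order asked, and still so for the second after the job is handed in, with the robot touching nothing.
It also fails if it takes over 45 s, if anything falls off the work surface, if the arm or the gripper's body presses on something with over 40 N, if the wrist force passes 120 N, or if a joint passes its speed limit or range.

## Working session

There is one attempt and no reset: what is moved stays moved. The work goes in short steps, each a Python script; the robot and the scene stay as the last script left them, time stands still between calls to the robot, and variables do not carry over. Pictures are saved under pics/ and viewed, and the job is handed in when it is done.

```bash
mkdir -p pics; ls; python3 - <<'E'
from cell import robot, grip, kin, viewer
import cv2, numpy as np
for c in ("scene","side"):
    im=viewer.read_camera(c); cv2.imwrite(f"pics/{c}0.png",im[:,:,::-1])
    I=viewer.camera_info(c); R=np.array(I["R"]);t=np.array(I["t"])
    for n in ("base","hub","dish","read_point","vial_orange","vial_white","vial_black","bottle","beaker"):
        for d in viewer.pinpoint(n,c)[:3]:
            print(c,n,round(d["confidence"],2),np.round(R.T@(np.array(d["at"])-t),1))
s=robot.observe();print(s["t"],s["tcp_pos"],s["tcp_rot"],s["grip_width"])
E
```

```text
pics
scene base 0.79 [555.4 133.7   1.9]
scene hub 0.74 [556.4 129.5  95.2]
scene dish 0.64 [652.9 158.3 105.8]
scene read_point 0.78 [466.5 114.6  79.2]
scene vial_orange 0.44 [531.1  45.3  75.5]
scene vial_black 0.59 [323.9 180.1  -2.1]
scene vial_black 0.56 [440.1 -94.1  -1. ]
scene vial_black 0.21 [649.7 159.3 107.8]
scene bottle 0.66 [446.1 397.8   1.7]
scene beaker 0.85 [ 643.3 -369.8   -0.7]
scene beaker 0.82 [ 526.6 -416.8    0.8]
side base 0.61 [555.5 134.1  -2. ]
side hub 0.84 [555.1 133.4  92.4]
side dish 0.91 [647.5 159.3 107.1]
side read_point 0.78 [463.  112.1  83.9]
side vial_orange 0.65 [530.2  40.3  82.4]
side vial_white 0.73 [491.7 201.   81.9]
side vial_white 0.72 [440.8 399.3   2. ]
side vial_black 0.85 [327.2 183.1   3.9]
side vial_black 0.69 [458.5 110.1  82.7]
side vial_black 0.69 [434.8 -90.6   2.9]
side bottle 0.65 [533.1  39.9  81.8]
side bottle 0.6 [554.7 132.4  -2.6]
side bottle 0.58 [445.2 399.9   2.7]
side beaker 0.84 [ 525.6 -419.    -2.7]
side beaker 0.66 [ 640.7 -366.     3.1]
1.0 [ 6.50027042e+02 -6.11699313e-02  2.14613971e+02] [ 1.20928455  1.20903572 -1.20925127] 1.0003366924663715
```

View pics/scene0.png

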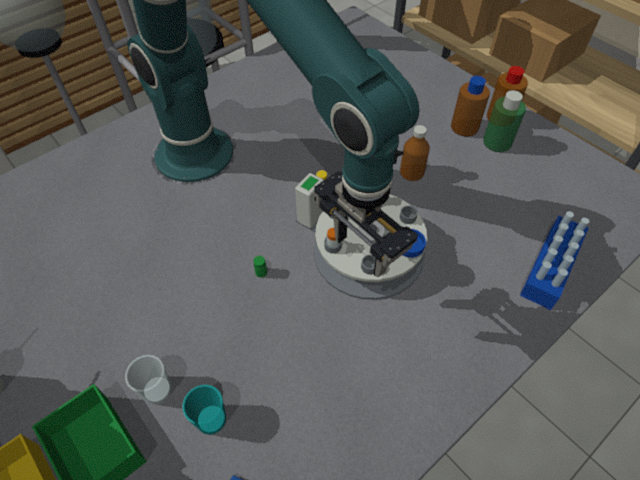

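View pics/side0.png

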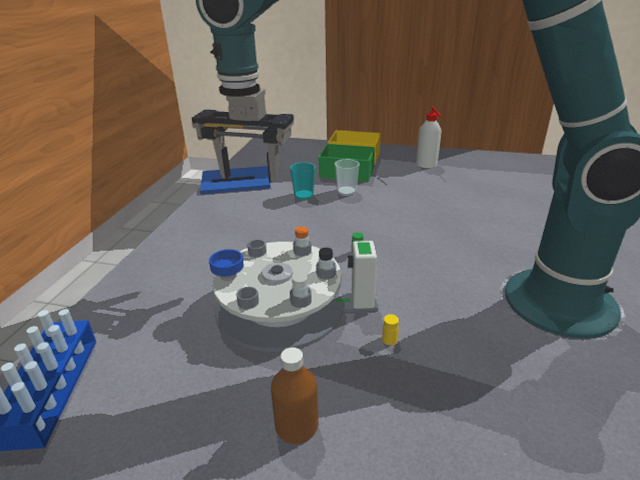

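```bash
python3 - <<'E'
from cell import robot, grip, kin, viewer
import cv2, numpy as np
s=robot.observe(); rot=s["tcp_rot"]
grip(0.0)
robot.movep([600,100,330],rot)
im=viewer.read_camera("wrist"); I=viewer.camera_info("wrist")
cv2.imwrite("pics/wrist1.png",im[:,:,::-1])
R=np.array(I["R"]);t=np.array(I["t"]); print(R,-R.T@t, I["camera_matrix"])
for n in ("base","hub","dish","read_point","vial_orange","vial_black","vial_white"):
    for d in viewer.pinpoint(n,"wrist")[:2]:
        print(n,round(d["confidence"],2),np.round(R.T@(np.array(d["at"])-t),1))
im=viewer.read_camera("side"); cv2.imwrite("pics/side1.png",im[:,:,::-1])
im=viewer.read_camera("scene"); cv2.imwrite("pics/scene1.png",im[:,:,::-1])
s=robot.observe();print(s["t"],s["tcp_pos"],s["tcp_rot"],s["grip_width"],s["contact_force"])
E
```

```text
[[ 0.99999382 -0.0027734  -0.00216171]
 [-0.00199806 -0.95403136  0.29970014]
 [-0.00289352 -0.29969397 -0.954031  ]] [602.14972226 182.15051415 497.48797933] [[411.43425761   0.         317.38698932]
 [  0.         411.43425761 241.85969921]
 [  0.           0.           1.        ]]
base 0.55 [557.1 132.7   0.9]
hub 0.7 [556.6 134.1  90.4]
dish 0.73 [650.4 155.1  99.8]
read_point 0.66 [461.8 106.9  81.3]
vial_orange 0.78 [530.   43.8  81. ]
vial_black 0.9 [465.7 104.7  75.6]
vial_black 0.65 [325.9 185.3  -1.7]
vial_white 0.67 [494.7 197.4  82.2]
3.5333 [600.05352894  99.68553465 329.6154379 ] [ 1.20928364  1.20911624 -1.21011739] 0.004761446740047944 [ 0.42284265 -0.0874588  -0.60886645]
```

View pics/wrist1.png

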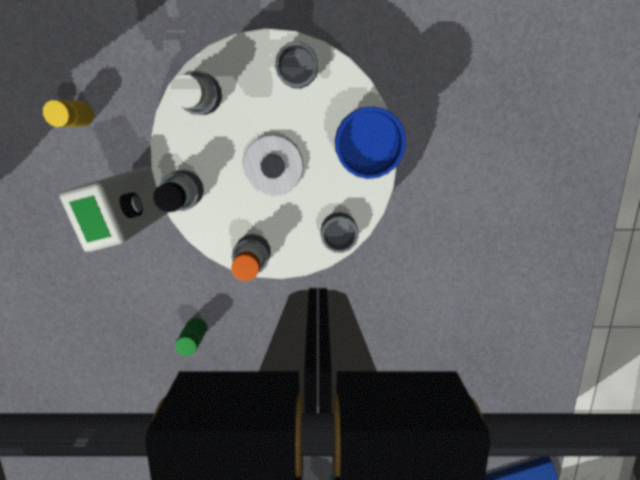

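```bash
cat > h.py <<'E'
import cv2, numpy as np
from scipy.optimize import least_squares
def bp(px,I,z):
    K=np.array(I["camera_matrix"]);R=np.array(I["R"]);t=np.array(I["t"])
    d=np.c_[px,np.ones(len(px))]@np.linalg.inv(K).T@R; c=-R.T@t
    return (c+d*((z-c[2])/d[:,2])[:,None])[:,:2]
def circ(P,R=None,it=1.0):
    c=P.mean(0)
    if R: f=lambda p:np.hypot(*(P-p[:2]).T)-R; x0=[*c]
    else: f=lambda p:np.hypot(*(P-p[:2]).T)-p[2]; x0=[*c,np.std(P)*1.4]
    r=least_squares(f,x0,loss="soft_l1",f_scale=it); return r.x,np.median(abs(f(r.x)))
def big(m):
    cs,_=cv2.findContours(m.astype(np.uint8),cv2.RETR_EXTERNAL,cv2.CHAIN_APPROX_NONE)
    return max(cs,key=cv2.contourArea)[:,0,:].astype(float)
def measure(im,I,zdish=121,roi=None):
    im=im.astype(int); r,g,b=im[...,0],im[...,1],im[...,2]
    bl=(b>90)&(b>r+50)&(b>g+40)
    if roi: 
        m=np.zeros_like(bl);m[roi[0]:roi[1],roi[2]:roi[3]]=1;bl&=m
    out={}
    P=bp(big(bl),I,zdish); out["dish"]=circ(P,32),circ(P)
    w=(r>150)&(g>150)&(b>140)
    w=big(w)
    P=bp(w,I,78); c,_=circ(P,125,1)
    for k in range(5):
        d=np.hypot(*(P-c).T); c,e=circ(P[abs(d-125)<4-0.5*k],125,0.5)
    out["disc"]=c,e,(abs(np.hypot(*(P-c).T)-125)<2).sum(),circ(P[abs(d-125)<3])
    return out
E
python3 - <<'E'
from cell import robot, grip, kin, viewer
import cv2, numpy as np
from h import *
im=cv2.imread("pics/wrist1.png")[:,:,::-1]; I=viewer.camera_info("wrist")
o=measure(im,I,roi=(0,300,250,450)); print(o)
d=o["dish"][0][0]-o["disc"][0]; print(d,np.hypot(*d),np.degrees(np.arctan2(d[1],d[0])))
E
```

```text
{'dish': ((array([649.10152643, 158.35018366]), np.float64(0.8514143523407682)), (array([649.10854022, 158.39696778,  31.13626655]), np.float64(0.23492733048023595))), 'disc': (array([557.40252491, 134.79778388]), np.float64(1.2335224422639612), np.int64(371), (array([557.19136432, 134.01904564, 123.62103931]), np.float64(0.2750026179295446)))}
[91.69900152 23.55239978] 94.67535273637192 14.404746734464567
```

```bash
cat > m.py <<'E'
from cell import robot, grip, kin, viewer
import numpy as np
from scipy.spatial.transform import Rotation as Rn
AX=np.array([557.1,134.1]); A0=np.radians(14.6); R0=Rn.from_rotvec([1.2092,1.2092,-1.2092])
def rot(a): return (Rn.from_euler("z",a)*R0).as_rotvec()
def pos(a,z,r=95): return [AX[0]+r*np.cos(A0+a),AX[1]+r*np.sin(A0+a),z]
def st(m=""):
    s=robot.observe(); p=s["tcp_pos"]; d=p[:2]-AX
    print(m,round(s["t"],2),np.round(p,1),"F",np.round(s["contact_force"],1),"ang",round(np.arctan2(d[1],d[0])-A0,4),"r",round(np.hypot(*d),1))
    return s
E
python3 - <<'E'
from m import *
robot.movep(pos(0,150),rot(0)); st("above")
robot.servo_line(pos(0,112),feed=80); st()
for z in (104,100,96,92):
    robot.servo_line(pos(0,z),feed=30); st(z)
import cv2
cv2.imwrite("pics/side2.png",viewer.read_camera("side")[:,:,::-1])
cv2.imwrite("pics/wrist2.png",viewer.read_camera("wrist")[:,:,::-1])
E
```

```text
above 4.33 [650.  157.7 151.4] F [ 0.1 -0.4  1.1] ang -0.0057 r 95.9
 4.96 [649.  158.1 111.7] F [ 0.9  0.2 -0.1] ang 0.0002 r 95.0
104 5.38 [649.7 158.3 104.6] F [1.  0.5 4.1] ang 0.0005 r 95.7
100 5.66 [649.7 158.3 100.4] F [1.9 0.4 4.9] ang 0.0006 r 95.7
96 5.94 [649.7 158.3  96.5] F [1.6 0.9 6.9] ang 0.0007 r 95.7
92 6.22 [649.7 158.2  92.8] F [1.3 0.3 5.7] ang 0.0001 r 95.7
```

```bash
python3 -c "
import cv2,numpy as np
a=cv2.imread('pics/side2.png')[190:350,160:400];b=cv2.imread('pics/wrist2.png')
cv2.imwrite('pics/c2.png',np.hstack([cv2.resize(a,(420,280)),cv2.resize(b,(373,280))]))"
```

```text
(no output)
```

View pics/c2.png

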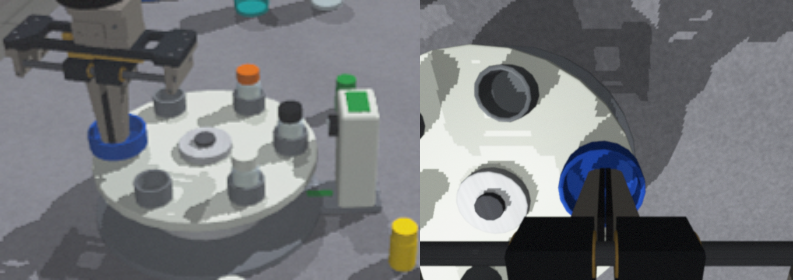

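```bash
python3 - <<'E'
from m import *
import cv2
robot.servo_line(pos(0,90.2),feed=30); st("press")
for k in range(1,13):
    a=-np.radians(5*k); robot.servo_line(pos(a,90.2),feed=40,rotation=rot(a)); s=st(k)
    if np.abs(s["contact_force"]).max()>18: print("STOP");break
cv2.imwrite("pics/side3.png",viewer.read_camera("side")[:,:,::-1])
im=viewer.read_camera("wrist");cv2.imwrite("pics/wrist3.png",im[:,:,::-1])
E
python3 -c "
import cv2,numpy as np
a=cv2.imread('pics/side3.png')[190:350,160:400];b=cv2.imread('pics/wrist3.png')
cv2.imwrite('pics/c3.png',np.hstack([cv2.resize(a,(420,280)),cv2.resize(b,(373,280))]))"
```

```text
press 6.58 [649.7 158.2  91.1] F [ 0.3 -0.   7.1] ang -0.0001 r 95.7
1 6.93 [651.5 149.6  91.2] F [ 0.6 -0.4  7.5] ang -0.0919 r 95.7
2 7.29 [652.4 141.3  91.1] F [ 0.9 -0.8  6.8] ang -0.1795 r 95.6
3 7.65 [652.6 133.   91.1] F [-0.3 -1.1  7. ] ang -0.2665 r 95.5
4 8.01 [652.1 124.7  91.1] F [ 0.6 -0.1  7.4] ang -0.3537 r 95.5
5 8.37 [651.  116.4  91.1] F [ 0.3 -0.8  6.4] ang -0.4412 r 95.5
6 8.72 [649.1 108.3  91. ] F [-0.1 -1.4  6.6] ang -0.5286 r 95.5
7 9.08 [646.5 100.4  91. ] F [-0.  -0.7  6.8] ang -0.6157 r 95.5
8 9.44 [643.2  92.7  91. ] F [ 0.4 -0.5  7. ] ang -0.7028 r 95.6
9 9.8 [639.4  85.4  91. ] F [ 0.8 -0.7  7.2] ang -0.7898 r 95.6
10 10.16 [634.8  78.4  91. ] F [ 0.  -0.2  7.3] ang -0.8768 r 95.6
11 10.52 [629.7  71.8  91. ] F [ 2.1 -1.   7.1] ang -0.9638 r 95.7
12 10.88 [624.1  65.6  91. ] F [ 1.  -2.1  7.6] ang -1.0512 r 95.8
```

View pics/c3.png

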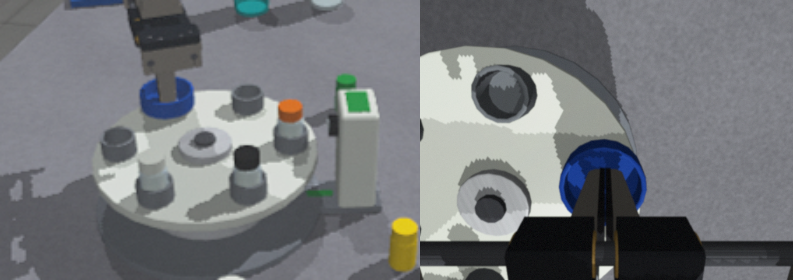

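```bash
python3 - <<'E'
from m import *
a=-np.radians(60)
for z in (93,94.5,96,97.5,99):
    robot.servo_line(pos(a,z),feed=20); robot.hold(0.1); st(z)
E
```

```text
93 11.37 [624.2  65.8  93.6] F [ 0.9 -0.8  6.7] ang -1.0493 r 95.7
94.5 11.72 [624.2  65.8  95.1] F [ 1.3 -1.4  5.7] ang -1.0492 r 95.8
96 12.07 [624.2  65.8  96.5] F [ 0.9 -0.9  5.5] ang -1.0491 r 95.7
97.5 12.42 [624.1  65.8  98. ] F [ 1.6 -1.3  5.6] ang -1.0498 r 95.7
99 12.77 [623.8  65.6  99.5] F [ 0.  -2.3  6.4] ang -1.0532 r 95.6
```

```bash
python3 - <<'E'
from m import *
import cv2
a=-np.radians(60)
for z in (101,103,104.5,106.5,110):
    robot.servo_line(pos(a,z),feed=20); robot.hold(0.1); st(z)
robot.servo_line(pos(a,190),feed=100); st()
robot.movep([600,60,330],rot(0)); robot.hold(0.3); st()
cv2.imwrite("pics/side4.png",viewer.read_camera("side")[:,:,::-1])
im=viewer.read_camera("wrist");I=viewer.camera_info("wrist");cv2.imwrite("pics/wrist4.png",im[:,:,::-1])
from h import *
o=measure(im,I,roi=(0,400,250,450)); print(o)
d=o["dish"][0][0]-o["disc"][0]; print(d,np.hypot(*d),np.degrees(np.arctan2(d[1],d[0])))
for c in ("side","wrist"):
  I=viewer.camera_info(c);R=np.array(I["R"]);t=np.array(I["t"])
  for n in ("dish","vial_orange","read_point"):
    for q in viewer.pinpoint(n,c)[:1]: print(c,n,round(q["confidence"],2),np.round(R.T@(np.array(q["at"])-t),1))
E
python3 -c "
import cv2,numpy as np
a=cv2.imread('pics/side4.png')[190:350,160:400];b=cv2.imread('pics/wrist4.png')
cv2.imwrite('pics/c4.png',np.hstack([cv2.resize(a,(420,280)),cv2.resize(b,(373,280))]))"
```

```text
101 13.12 [623.6  65.5 101.3] F [ 0.5 -2.7  6. ] ang -1.0552 r 95.5
103 13.47 [623.4  65.9 103. ] F [-0.2 -3.5  4.9] ang -1.0544 r 95.1
104.5 13.82 [623.3  66.5 104.3] F [-0.5 -2.6  4.1] ang -1.0504 r 94.6
106.5 14.17 [623.5  67.1 106.1] F [0.  0.6 0.4] ang -1.0449 r 94.3
110 14.59 [623.8  66.5 110. ] F [-0.7 -0.1 -0.1] ang -1.0472 r 95.0
 15.54 [623.3  66.5 189.3] F [ 0.5  0.1 -1. ] ang -1.0511 r 94.6
 16.76 [599.8  60.1 329.2] F [ 0.6  0.3 -0. ] ang -1.3018 r 85.4
{'dish': ((array([624.85719513,  66.54101654]), np.float64(0.8316828661499365)), (array([624.86976406,  66.58694559,  31.1683869 ]), np.float64(0.2555329708178178))), 'disc': (array([566.30976597, 118.00909511]), np.float64(0.7453667329698845), np.int64(128), (array([566.896274  , 117.53390489, 125.43376874]), np.float64(0.8173233479300706)))}
[ 58.54742915 -51.46807857] 77.9536052576584 -41.31816957103219
side dish 0.83 [623.3  70.2 104.5]
side vial_orange 0.8 [465.5 110.9  81.9]
side read_point 0.67 [461.3 111.6  81.4]
wrist dish 0.81 [625.8  64.6 100.9]
wrist vial_orange 0.6 [467.6 111.4  78.4]
wrist read_point 0.6 [465.7 107.6  82.3]
```

View pics/c4.png

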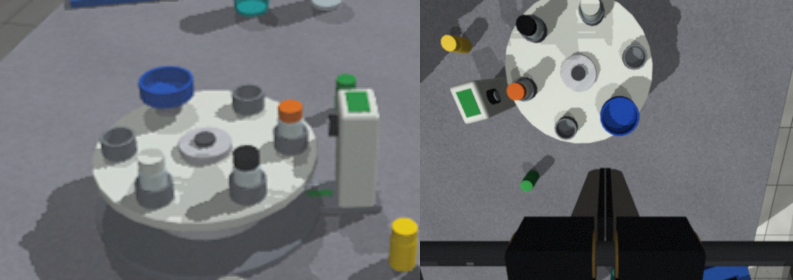

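```bash
python3 - <<'E'
from m import *
st(); robot.job_done()
E
```

```text
17.16 [600.  60. 330.] F [0.6 0.3 0.1] ang -1.3008 r 85.6
the job is handed in; nothing more can be done
```

I pressed the blue dish about 14 mm in with closed fingertips and turned the carousel one hole clockwise seen from above (about −60°). I then let the plunger rise into that hole, moved the arm clear and handed the job in at about 17 s. Forces on the tool stayed under about 8 N.

Last checks:
- **Plunger up:** the fingertips stayed in contact with the dish floor until about 104–106 mm, where the up height is 105 mm. The rim looks the same size as before the turn (31.17 mm against 31.14 mm fitted radius). Both say it is fully up in the hole. I did not push the carousel sideways to test the lock.
- **Turn angle:** the dish moved about −59.5° in the wrist-camera measurement, within the hole's play.
- **Vials:** the orange-capped vial stands in front of the reading head, within about 4 mm of the reading place in both cameras. In the last pictures the three vials are upright in their sleeves.
- **Bottle and beaker:** the arm never went near them, but I took no separate final look at either.
- **A check that failed:** in the last wrist picture the automatic fit of the carousel disc's edge gave a wrong centre. For the angle I used the axis measured before the turn instead. The wrist network also put the dish about 4 mm low (100.9 mm), as it had before the turn (99.8 mm), while the side camera gave 104.5 mm.

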